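# Feel along the bead of an arched rail

### The job

Check the freshly moulded arched rail for rough spots: run the fingertips lightly along the top of its raised bead, from the very end beside the tenon round to the very plain end, so that every part of the bead is felt in order. Touch gently, so the sprung rail gives a little but stays well clear of its bottom stops; do not lift it, leave the straight rail and all other things alone, and finish with the hand clear and the rail back up at rest.

Things in the scene. Friction and masses are not known exactly. Their poses are not given: they have to be found in the camera images.
- arched_stand: grey baseboard 150 (x) x 200 (y) x 12 mm, fixed to the table, at any yaw; origin at the centre of its underside, on the table, z up. Two spring posts on it carry the arched wooden rail: an arc bowed towards the stand's +x, 40 mm wide, 18 mm thick, its top face 58 mm above the table
- arched_rail_top (a point): middle of the arc, on top of the rail's raised bead. The bead, 14 mm wide and 8 mm high, flat-topped, runs along the middle of the rail's top face from end to end, its top 66 mm above the table at rest. Its centre line is an arc of radius 130 mm about the stand's x = -110.3 mm, y = 0, from +0.8 rad (tenon end) to -0.8 rad (plain end), from the stand's +x towards +y; 208 mm long
- tenon_end (a point): end of the bead beside the tenon, on its centre line and top (stand's x -20, y +93 mm). Beyond it the tenon, a lower tongue 22 mm wide, 9 mm thick and 28 mm long, its top 12 mm below the bead's, sticks out along the arc's tangent
- plain_end (a point): the other end of the bead, on its centre line and top (stand's x -20, y -93 mm), cut off plain with the rail
- arched_rail (a joint): how far the arched rail is pressed straight down on its springs, m: 0 at rest, grows downwards, hard stop at 0.012; negative if it is lifted. It gives 1 mm for each 1.2 N and comes back by itself; it can move in no other way.
- bead0: stretch of the bead at the tenon end, the first to be felt; 22 mm long. Stretches follow one another without gap and are not marked. Origin in the middle of its length and width, level with the bead's top (within 0.6 mm of the centre line); axes parallel to the stand's
- bead1: stretch of the bead at place 2 of 7 counted from the tenon end; 34 mm long. Stretches follow one another without gap and are not marked. Origin in the middle of its length and width, level with the bead's top (within 0.6 mm of the centre line); axes parallel to the stand's
- bead2: stretch of the bead at place 3 of 7 counted from the tenon end; 34 mm long. Stretches follow one another without gap and are not marked. Origin in the middle of its length and width, level with the bead's top (within 0.6 mm of the centre line); axes parallel to the stand's
- bead3: stretch of the bead at place 4 of 7 counted from the tenon end; 34 mm long. Stretches follow one another without gap and are not marked. Origin in the middle of its length and width, level with the bead's top (within 0.6 mm of the centre line); axes parallel to the stand's
- bead4: stretch of the bead at place 5 of 7 counted from the tenon end; 34 mm long. Stretches follow one another without gap and are not marked. Origin in the middle of its length and width, level with the bead's top (within 0.6 mm of the centre line); axes parallel to the stand's
- bead5: stretch of the bead at place 6 of 7 counted from the tenon end; 34 mm long. Stretches follow one another without gap and are not marked. Origin in the middle of its length and width, level with the bead's top (within 0.6 mm of the centre line); axes parallel to the stand's
- bead6: stretch of the bead at the plain end, the last; 22 mm long. Stretches follow one another without gap and are not marked. Origin in the middle of its length and width, level with the bead's top (within 0.6 mm of the centre line); axes parallel to the stand's
- straight_stand: like baseboard, fixed to the table, at any yaw, with a straight rail of the same section on springs (190 mm long, tenon beyond at its +y end, bead top 66 mm above the table; the rail's centre line 25 mm to +x of the origin). Not to be touched. Origin at the centre of its underside
- straight_rail (a joint): the same for the straight rail; 0 at rest
- dowel: upright wooden dowel stub, 24 mm across, 36 mm tall, standing on the arched rail's baseboard inside the bow; origin at its underside. Bystander, loose
- offcut: dark wood offcut 30 x 55 x 22 mm lying on the straight rail's baseboard; origin at its underside. Bystander, loose
- wax_jar: amber jar with steel lid, 56 mm across, 55 mm tall; origin at its underside. Bystander, loose
- tape_roll: roll of paper tape lying flat, 72 mm across, 24 mm tall; origin at its underside. Bystander, loose
- screwdriver: screwdriver lying on the table; origin at its underside, x towards its tip. Bystander, loose
- sanding_block: cork sanding block 60 x 110 x 33 mm; origin at its underside. Bystander, loose
- mug: white mug, 80 mm across, 90 mm tall; origin at its underside. Bystander, loose
- mallet: wooden mallet lying on its side, head 65 x 120 x 75 mm, about 280 mm long; origin at the height of its underside. Bystander, loose

How it is judged:
By the outcome, as a careful person would: the job done as asked, in the order asked, and still so for the second after the job is handed in, with the robot touching nothing.
It also fails if it takes over 43 s, if anything falls off the work surface, if the arm or the gripper's body presses on something with over 40 N, if the wrist force passes 120 N, or if a joint passes its speed limit or range.

### The arm

A 7-joint arm with a two-finger parallel gripper is mounted at the origin on the work surface. World frame = base frame: x ahead of the robot, y to its left, z up, the work surface at z = 0. Lengths are in m, angles in rad, forces in N, time in s.
With the tool pointing down it reaches from about 0.425 to 0.875 m from the base axis. Payload 8.4 kg.
Tool frame: the origin (TCP) lies at the very end of the fingers, on their centre line; the grasp point (between the pads) lies 19 mm behind it; z points along the fingers, y is the line along which they close (so a half turn about z gives the same grasp; the last joint's range is limited). The gripper opens to 85 mm and grips with 20 to 120 N. Pads are 22 mm wide; open, the fingers measure 114 mm over their backs; the gripper's body (76 mm by 85 mm) begins 54 mm behind the grasp point. The pads swing forward as they close: fully open they stand 13 mm farther back than shut.
Start: joints at [1.119, 0.333, 0.04, 1.465, -0.013, 1.343, -0.059], TCP at [0.225, -0.61, 0.231] pointing down, gripper open.
Joint ranges: [-2.58, 2.58], [-0.38, 2.09], [-1.3, 1.39], [0.25, 2.4], [-1.5, 4.64], [0.08, 2.09], [-2.65, 2.65]. Speed limits (rad/s): [2.22, 2.22, 2.79, 2.79, 3.14, 3.14, 3.14].

### API

Orientations are given as [roll, pitch, yaw] about the fixed x, y, z axes, in that order (R = Rz(yaw) Ry(pitch) Rx(roll)).
In Python, from rig import ctrl, vision, job gives the robot as it stands.
- The arm moves only by the tool move_arm, never from a script. Its argument "motion" is a list of rows, each an object with "xyz": the shift along the tool's x, y, z normalised to -1 to 1, where 1 is 0.025 m, a list of three; "rotation": the turn, a rotation vector about the tool's x, y, z normalised to -1 to 1, where 1 is 1.5 rad, a list of three. In form: [{"xyz": [tx, ty, tz], "rotation": [ax, ay, az]}, ...]. A call has exactly 8 rows; each row shifts and turns the commanded pose from where the row before left it, along the tool's axes as they then stand; what a row does not reach is not made up. A row lasts 1/10 s, in which the tool goes at most 50 mm and 8.59 degrees, less where a joint would pass 70% of its speed; a pose out of reach is approached as far as the arm can. A call with a number of a shift or a turn outside -1 to 1 is refused whole. A call with a gripper value outside its range is refused whole. "fingers" is the opening, from 0 (shut) to 1 (fully open), set as the call begins (left out, the last holds). The fingers move at their own pace and stop on an object; the grip force is fixed at half the most. Time passes only in rows, so rows that do not move let the fingers close, or fill a call up. It gives the time, the measured TCP pose, the force, the opening and the grip force at its end, in the units of the state.
- ctrl.read_state(): the state, without advancing time (a new reading comes with each control period).
- vision.snapshot(name): name is "side" or "top" or "wrist"; returns the picture (480x640x3 uint8, red, green, blue); there is no depth.
- vision.camera_model(name): a dict with "K" (3x3 intrinsics, pixels), "k1" (the pictures are not rectified: a ray, as slopes to the right and down, at radius r is drawn at 1 + k1 r^2 times it, then the intrinsics apply), "xyz" and "orientation" of the camera in the world. Camera axes: x right, y down, z forward; pixel columns grow to the right and rows downward; lengths in m; the calibration is good to about 2 mm. A picture is of the moment at which its call begins: read the wrist's pose just before it. camera_model takes no time and is no camera call; for the wrist camera it gives the pose at the moment of the call.
- job.hand_in(): hands the job in; it is judged then, once.
The state is a dict: "time": time; "joint_positions": joint angles; "qd": joint speeds; "joint_torque": joint torques, N m; "eef_pos": TCP position; "ee_rot": TCP orientation; "ft_force": force on the tool from outside, world axes, zero at the start; "ft_torque": the same for the moment, N m; "grip_width": finger opening in m; "gripper_force": force on a finger pad.
Only numpy, scipy, OpenCV 4.12 (cv2) and the standard library are available. Lean on these libraries where they do the work, as an engineer would, in place of code of your own. Each camera call takes 0.05 s, during which the arm holds its last target. There are 200 camera calls.

## Working session

There is one attempt and no reset: what is moved stays moved. The work goes in short steps, Python scripts to look and compute and a tool call to move; the robot and the scene stay as the last step left them, time stands still between calls to the robot, and variables do not carry over. Pictures are saved under pics/ and viewed, at most 10 in all, crops included, and the job is handed in when it is done.

Besides the shell and the picture viewer there is one more tool, called after ">>>" as a command line: name --argument value ..., lists and objects as JSON in quotes. move_arm: Moves the arm, as the interface text tells. Its arguments: {"type":"object","properties":{"motion":{"type":"array"},"fingers":{"type":"number"}},"required":["motion"]}

```bash
ls; mkdir -p pics
python3 - <<'E'
from rig import ctrl,vision,job
import cv2
s=ctrl.read_state();print(s)
for n in ("top","side"):
    m=vision.camera_model(n);print(n,m)
    cv2.imwrite(f"pics/{n}0.png",vision.snapshot(n)[:,:,::-1])
E
```

```text
pics
{'time': 0.0, 'joint_positions': array([ 1.11878274,  0.33390987,  0.03987213,  1.46626781, -0.01340006,
        1.3432824 , -0.05851857]), 'qd': array([-3.92140995e-04, -3.89411171e-04, -4.76770910e-04, -1.63826143e-03,
        2.13402164e-06,  2.73580151e-04, -1.23338148e-03]), 'joint_torque': array([ 1.53653262e-03, -6.58543968e+01,  1.36644691e+00, -4.05552256e+01,
        1.68293895e-02,  1.27149612e-02,  3.07993128e-05]), 'eef_pos': array([ 0.22442016, -0.60955131,  0.2304236 ]), 'ee_rot': array([-3.13999485e+00,  1.08343060e-04,  3.52779486e-01]), 'ft_force': array([0.16443864, 0.53595654, 0.69337898]), 'ft_torque': array([ 0.0305604 , -0.02394181,  0.05046863]), 'gripper_force': 0.0, 'grip_width': 0.08528142402031452}
top {'K': array([[460.95252963,   0.        , 317.81418545],
       [  0.        , 460.95252963, 231.07552337],
       [  0.        ,   0.        ,   1.        ]]), 'k1': 0.03448053396566615, 'xyz': array([0.51701194, 0.00199182, 1.21952031]), 'orientation': array([-3.07257972,  0.02011468, -1.59821959])}
side {'K': array([[468.50699939,   0.        , 330.57868393],
       [  0.        , 468.50699939, 240.04452523],
       [  0.        ,   0.        ,   1.        ]]), 'k1': -0.10371811234423466, 'xyz': array([0.50345178, 0.61588571, 0.85018672]), 'orientation': array([-2.4769584 , -0.01354097, -2.96743568])}
```

View pics/top0.png

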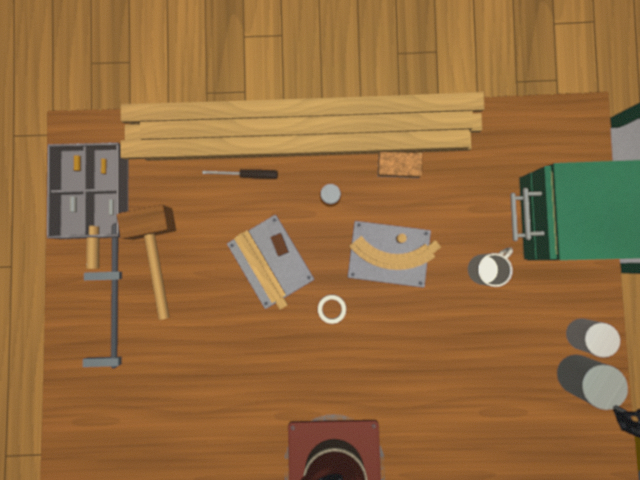

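View pics/side0.png

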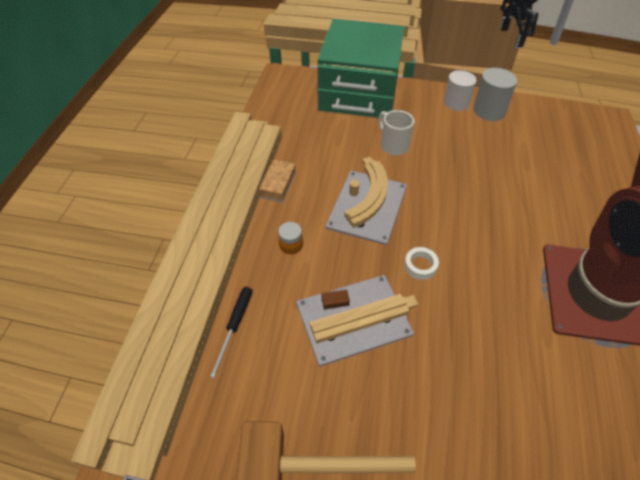

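The top view shows the arched stand with its corners at about (356,221), (431,230), (424,287) and (349,277). It bows towards the robot, and the tenon is on the right at (437,245). The dowel is at (402,238), the mug at (493,270) and the tape at (332,309). The side view shows the same stand around (367,207), with the tenon at (368,162).

```bash
cat > h.py <<'E'
import numpy as np, cv2
from scipy.spatial.transform import Rotation as R
from rig import ctrl,vision,job
def proj(m,P):
    P=np.atleast_2d(P); c=(P-m['xyz'])@R.from_euler('xyz',m['orientation']).as_matrix()
    s=c[:,:2]/c[:,2:]; s=s*(1+m['k1']*(s**2).sum(1,keepdims=True))
    return s@np.diag([m['K'][0,0],m['K'][1,1]])+m['K'][:2,2]
def ray(m,uv,z):
    uv=np.atleast_2d(uv).astype(float); d=(uv-m['K'][:2,2])/[m['K'][0,0],m['K'][1,1]]; s=d.copy()
    for _ in range(20): s=d/(1+m['k1']*(s**2).sum(1,keepdims=True))
    w=np.c_[s,np.ones(len(s))]@R.from_euler('xyz',m['orientation']).as_matrix().T
    return m['xyz']+w*((z-m['xyz'][2])/w[:,2])[:,None]
E
python3 - <<'E'
from h import *
t=vision.camera_model('top'); np.set_printoptions(precision=4,suppress=True)
c=ray(t,[(356,221),(431,230),(424,287),(349,277)],.012);print(c,c.mean(0))
print(ray(t,[(402,238),(493,270),(332,309),(437,245),(330,194)],.06))
s=vision.camera_model('side');print(proj(s,c))
w=vision.camera_model('wrist');print(w)
st=ctrl.read_state();T=R.from_euler('xyz',st['ee_rot']).as_matrix();print(T,T.T@(w['xyz']-st['eef_pos']),T.T@R.from_euler('xyz',w['orientation']).as_matrix())
E
```

```text
[[ 0.6247 -0.077   0.012 ]
 [ 0.5954 -0.2713  0.012 ]
 [ 0.4483 -0.2466  0.012 ]
 [ 0.479  -0.0539  0.012 ]] [ 0.5369 -0.1622  0.012 ]
[[ 0.5743 -0.1874  0.06  ]
 [ 0.4887 -0.4079  0.06  ]
 [ 0.4024 -0.0069  0.06  ]
 [ 0.5544 -0.2736  0.06  ]
 [ 0.691  -0.0103  0.06  ]]
[[325.9725 224.3048]
 [350.5906 169.3736]
 [406.6635 183.6983]
 [387.129  241.0033]]
{'K': array([[408.5181,   0.    , 319.1146],
       [  0.    , 408.5181, 242.045 ],
       [  0.    ,   0.    ,   1.    ]]), 'k1': -0.04331100847329586, 'xyz': array([ 0.3015, -0.5815,  0.3735]), 'orientation': array([ 2.8138,  0.0014, -1.2177])}
[[ 0.9384  0.3455 -0.0006]
 [ 0.3455 -0.9384  0.0013]
 [-0.0001 -0.0014 -1.    ]] [ 0.0821  0.     -0.143 ] [[ 0.0003 -0.9468 -0.3219]
 [ 1.      0.0003  0.    ]
 [ 0.0001 -0.3219  0.9468]]
```

>>> move_arm --motion '[{"xyz": [0.4, -0.25, 0], "rotation": [0, 0, 0]}, {"xyz": [0.76, -0.53, 0], "rotation": [0, 0, 0]}, {"xyz": [0.76, -0.53, 0], "rotation": [0, 0, 0]}, {"xyz": [0.76, -0.53, 0], "rotation": [0, 0, 0]}, {"xyz": [0.76, -0.53, 0], "rotation": [0, 0, 0]}, {"xyz": [0.76, -0.53, 0], "rotation": [0, 0, 0]}, {"xyz": [0.76, -0.53, 0], "rotation": [0, 0, 0]}, {"xyz": [0.76, -0.53, 0], "rotation": [0, 0, 0]}]' --fingers 0

```text
time: 0.9
eef_pos: [0.3255, -0.4659, 0.2312]
ee_rot: [-3.141, -0.0, 0.353]
ft_force: [-0.9, -0.1, 0.3]
grip_width: 0.0002
gripper_force: 0.0
```

>>> move_arm --motion '[{"xyz": [0.8, -0.55, 0], "rotation": [0, 0, 0]}, {"xyz": [0.8, -0.55, 0], "rotation": [0, 0, 0]}, {"xyz": [0.8, -0.55, 0], "rotation": [0, 0, 0]}, {"xyz": [0.8, -0.55, 0], "rotation": [0, 0, 0]}, {"xyz": [0.8, -0.55, 0], "rotation": [0, 0, 0]}, {"xyz": [0.8, -0.55, 0], "rotation": [0, 0, 0]}, {"xyz": [0.8, -0.55, 0], "rotation": [0, 0, 0]}, {"xyz": [0.8, -0.55, 0], "rotation": [0, 0, 0]}]'

```text
time: 1.7
eef_pos: [0.4372, -0.3073, 0.2312]
ee_rot: [-3.141, 0.0, 0.353]
ft_force: [1.3, 0.6, 0.0]
grip_width: -0.0001
gripper_force: 0.0
```

>>> move_arm --motion '[{"xyz": [0.8, -0.55, 0], "rotation": [0, 0, 0]}, {"xyz": [0.8, -0.55, 0], "rotation": [0, 0, 0]}, {"xyz": [0.8, -0.55, 0], "rotation": [0, 0, 0]}, {"xyz": [0.8, -0.55, 0], "rotation": [0, 0, 0]}, {"xyz": [0.8, -0.55, 0], "rotation": [0, 0, 0]}, {"xyz": [0.5, -0.35, 0], "rotation": [0, 0, 0]}, {"xyz": [0.2, -0.2, 0], "rotation": [0, 0, 0]}, {"xyz": [0, 0, 0], "rotation": [0, 0, 0]}]'

```text
time: 2.5
eef_pos: [0.5185, -0.1903, 0.2312]
ee_rot: [-3.141, 0.0, 0.354]
ft_force: [-0.2, -0.4, -0.2]
grip_width: -0.0002
gripper_force: 0.0
```

Run:
```python
from h import *
import pickle
ctrl.read_state()
m=vision.camera_model('wrist'); im=vision.snapshot('wrist')
s=ctrl.read_state();print(s['time'],s['eef_pos'],s['ee_rot'],s['ft_force'],s['grip_width'],s['joint_positions'])
pickle.dump((m,im),open('w1.pkl','wb'))
cv2.imwrite('pics/w1.png',cv2.resize(im[:,:,::-1],(800,600),interpolation=cv2.INTER_CUBIC))
```

```text
2.55 [ 0.51807534 -0.19142543  0.23119977] [3.14147886e+00 5.48171668e-04 3.52803768e-01] [ 0.1329212  -0.79988856  0.29195207] -0.00012203698485589482 [ 0.56087082  0.15504709 -0.31974296  1.69137037  0.05076367  1.30363547
 -0.98671203]
```

View pics/w1.png

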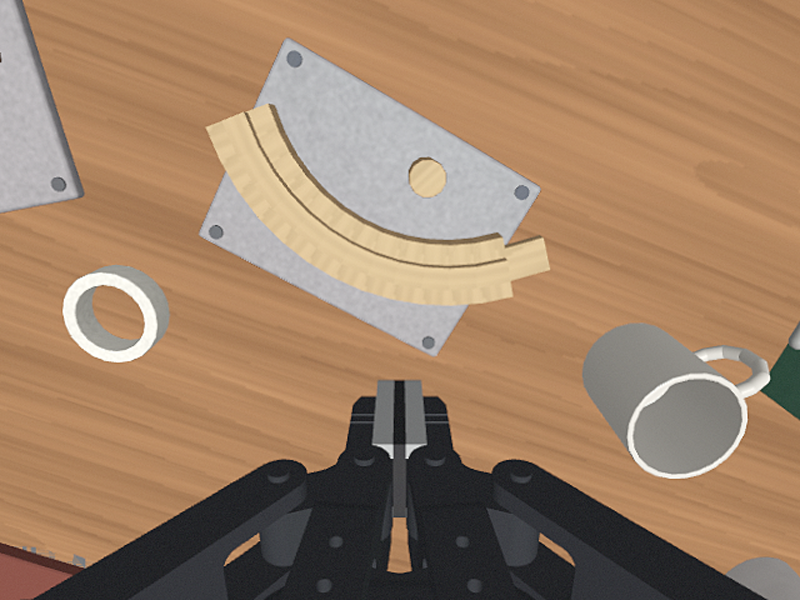

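The wrist view shows the stand corners at (286,38), (540,188), (436,356) and (199,235). The rail's plain end is at (206,128) to (272,104). Its tenon-side end is at (512,298) to (500,235), with the tenon beyond at (545,255). The closed fingertips are at (400,382).

```bash
cat > fit.py <<'E'
from h import *
from scipy.optimize import least_squares
def arc(r,a,z): return [-.1103+r*np.cos(a),r*np.sin(a),z]
B=np.array([[-.075,-.1,.012],[-.075,.1,.012],[.075,.1,.012],[.075,-.1,.012]])
A=np.array([arc(.15,-.8,.058),arc(.11,-.8,.058),arc(.15,.8,.058),arc(.11,.8,.058),arc(.123,-.8,.066),arc(.123,.8,.066)])
def place(p,M): c,s=np.cos(p[2]),np.sin(p[2]); return M@np.array([[c,s,0],[-s,c,0],[0,0,1]])+[p[0],p[1],0]
def fit(views,z=False):  # views: (model, pts, uv)
    def f(p):
        o=[]
        for m,P,uv in views:
            Q=place(p,P)
            if z: Q=Q+[0,0,p[3]]
            o.append(proj(m,Q)-uv)
        return np.vstack(o).ravel()
    r=least_squares(f,[.537,-.162,2.98]+([0] if z else []),loss='soft_l1'); return r.x,f(r.x).reshape(-1,2)
E
python3 - <<'E'
from fit import *
import pickle
np.set_printoptions(precision=4,suppress=True)
m,im=pickle.load(open('w1.pkl','rb')); t=vision.camera_model('top')
uvB=np.array([(286,38),(540,188),(436,356),(199,235)])*.8
uvA=np.array([(206,128),(272,104),(512,298),(500,235),(247,113),(506,261)])*.8
V=[(m,np.vstack([B,A]),np.vstack([uvB,uvA]))]
for v in ([(m,B,uvB)],[(m,A,uvA)],V,V+[(t,B,np.array([(356,221),(431,230),(424,287),(349,277)]))]):
    for z in (0,1):
        x,r=fit(v,z);print(x,np.abs(r).max(),np.sqrt((r**2).mean()))
x,r=fit(V);print(r)
vis=cv2.resize(im[:,:,::-1],None,fx=3,fy=3,interpolation=cv2.INTER_CUBIC)
th=np.linspace(-.8,.8,80)
for r_,z,c in((.15,.058,(0,0,255)),(.11,.058,(0,0,255)),(.137,.066,(255,0,0)),(.123,.066,(255,0,0))):
    u=proj(m,place(x,np.array([arc(r_,a,z) for a in th])))
    cv2.polylines(vis,[np.int32(u*3+1)],False,c,1)
for M in (B,): cv2.polylines(vis,[np.int32(proj(m,place(x,M))*3+1)],True,(0,255,0),1)
cv2.imwrite('pics/ov1.png',vis[50:900,430:1400][:,:][::1])
v=vis[60:880,440:1400]; cv2.imwrite('pics/ov1.png',cv2.resize(v,(800,600),interpolation=cv2.INTER_AREA) )
E
```

```text
[ 0.5358 -0.1605  2.9888] 3.6048493394490606 1.8255485770206341
[ 0.5349 -0.1598  2.9903 -0.0065] 1.1578700525978434 0.48017175526635203
[ 0.5359 -0.1602  2.9811] 2.6043176795904515 1.3141750948867366
[ 0.5359 -0.1602  2.9807  0.0007] 2.767562608243992 1.3019817945226495
[ 0.5359 -0.1603  2.9858] 3.4125411546938267 1.5771893460544462
[ 0.5357 -0.1602  2.9878 -0.0023] 3.3788299771870953 1.4820797383661104
[ 0.536  -0.1604  2.9859] 3.5109805867376735 1.4125591428137638
[ 0.5358 -0.1603  2.9877 -0.0021] 3.2694913227131934 1.3436655627868814
[[-0.1273 -2.7477]
 [ 3.4125  0.1946]
 [-0.4313  2.3204]
 [-1.783   0.2411]
 [ 1.2294 -1.0215]
 [-0.6816  2.8996]
 [ 0.9465 -1.8847]
 [-0.4947  2.1034]
 [-0.4842  0.3705]
 [ 0.4021 -0.785 ]]
```

View pics/ov1.png

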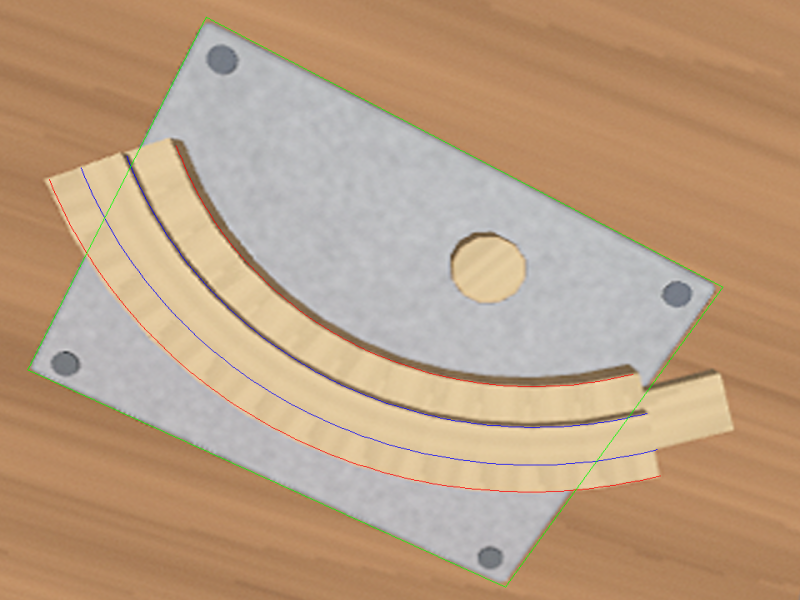

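The overlay matches the bead and board within about 1 px (roughly 0.6 mm). I'll take the stand pose as (0.536, -0.1603, 2.985) and approach the tenon end. A second view on the way will check the height.

```bash
cat >> fit.py <<'E'
POSE=[.536,-.1603,2.985]
def bead(a,z=.066): return place(POSE,np.array([arc(.13,a,z)]))[0]
def state():
    q=[ctrl.read_state() for _ in range(1)]; s=q[-1]; return s
def todelta(target,s): return R.from_euler('xyz',s['ee_rot']).as_matrix().T@(np.array(target)-s['eef_pos'])/.025
E
python3 - <<'E'
from fit import *
np.set_printoptions(precision=3,suppress=True)
s=state();print(s['eef_pos'],bead(.823),bead(0),bead(-.823),todelta(bead(.823,.1),s))
E
```

```text
[ 0.518 -0.191  0.231] [ 0.543 -0.258  0.066] [ 0.517 -0.157  0.066] [ 0.572 -0.07   0.066] [0.011 2.834 5.248]
```

>>> move_arm --motion '[{"xyz": [0, 0.4, 0.5], "rotation": [0, 0, 0]}, {"xyz": [0, 0.6, 0.9], "rotation": [0, 0, 0]}, {"xyz": [0, 0.6, 1.0], "rotation": [0, 0, 0]}, {"xyz": [0, 0.6, 1.0], "rotation": [0, 0, 0]}, {"xyz": [0, 0.4, 0.9], "rotation": [0, 0, 0]}, {"xyz": [0.01, 0.23, 0.65], "rotation": [0, 0, 0]}, {"xyz": [0, 0, 0.3], "rotation": [0, 0, 0]}, {"xyz": [0, 0, 0], "rotation": [0, 0, 0]}]'

```text
time: 3.35
eef_pos: [0.5424, -0.2573, 0.0989]
ee_rot: [-3.14, 0.001, 0.352]
ft_force: [-0.4, 0.7, 0.4]
grip_width: -0.0002
gripper_force: 0.0
```

Run:
```python
from fit import *
np.set_printoptions(precision=4,suppress=True)
m=vision.camera_model('wrist'); im=vision.snapshot('wrist')
s=state();print(s['time'],s['eef_pos'],s['ft_force'],todelta(bead(.823,.066),s))
np.save('w2.npy',im)
import pickle; pickle.dump((m,im),open('w2.pkl','wb'))
print(proj(m,np.array([bead(.8),bead(0),bead(-.8),s['eef_pos']]))*1.25)
cv2.imwrite('pics/w2.png',cv2.resize(im[:,:,::-1],(800,600),interpolation=cv2.INTER_CUBIC))
```

```text
3.4 [ 0.543  -0.2572  0.1001] [-0.0923  0.3232 -0.6752] [-0.0195  0.0221  1.3639]
[[392.9292 359.6926]
 [125.5228 332.133 ]
 [-89.1542 111.9095]
 [398.9119 402.1313]]
```

View pics/w2.png

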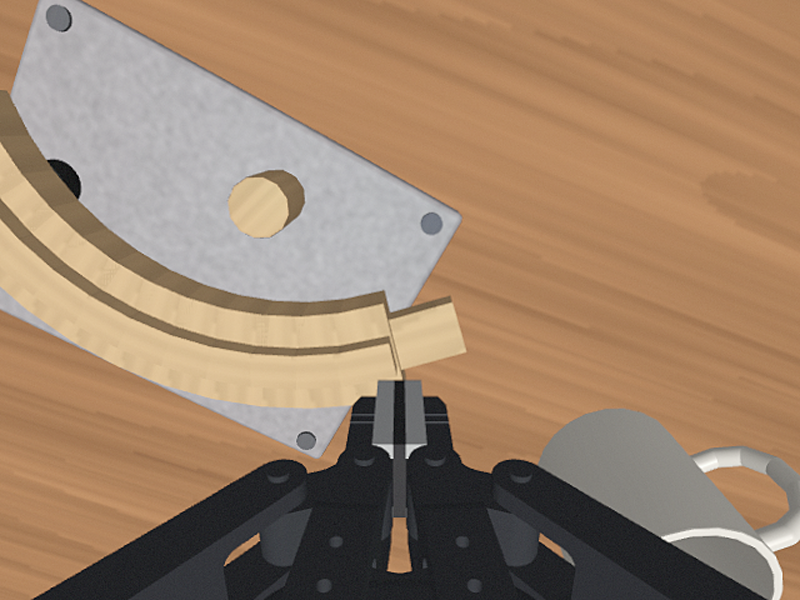

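The close view shows the bead's inner top corner at the tenon end at (389,338), the rail's inner corner at (385,291), and board corners at (461,217) and (320,458). The fingertips are just above the end. I'll check this against the model.

Run:
```python
from fit import *
import pickle
np.set_printoptions(precision=4,suppress=True)
m1,_=pickle.load(open('w1.pkl','rb'));m2,_=pickle.load(open('w2.pkl','rb'))
P2=np.vstack([A[5],A[3],B[1],B[2]]); u2=np.array([(389,338),(385,291),(461,217),(320,458)])*.8
print((proj(m2,place(POSE,P2))-u2)*1.25)
V=[(m1,np.vstack([B,A]),np.array([(286,38),(540,188),(436,356),(199,235),(206,128),(272,104),(512,298),(500,235),(247,113),(506,261)])*.8),(m2,P2,u2)]
for z in(0,1):print(fit(V,z)[0])
# triangulate bead corner height
from scipy.optimize import least_squares as L
print(L(lambda X:np.r_[(proj(m1,X)-np.array([506,261])*.8)[0],(proj(m2,X)-np.array([389,338])*.8)[0]],[.54,-.25,.06]).x,place(POSE,A[5:6]))
s=state(); T=R.from_euler('xyz',s['ee_rot']).as_matrix()
a=np.linspace(.823,-.823,81); p=np.array([bead(x) for x in a]); d=np.diff(p,axis=0)@T/.025
for k in range(10): print(k,d[8*k:8*k+8].sum(0),d[8*k:8*k+8][[0,3,4,7],:2].ravel().round(3))
```

```text
[[-1.5044  5.3898]
 [-7.0497 13.9299]
 [ 5.918   0.4178]
 [-0.3677  4.216 ]]
[ 0.5366 -0.1602  2.9888]
[ 0.5359 -0.1602  2.9895 -0.0037]
[ 0.5453 -0.2525  0.058 ] [[ 0.5465 -0.2513  0.066 ]]
0 [-0.1959 -0.8322  0.0003] [-0.032 -0.102 -0.026 -0.104 -0.023 -0.104 -0.017 -0.106]
1 [-0.0569 -0.8531  0.0003] [-0.015 -0.106 -0.008 -0.107 -0.006 -0.107  0.001 -0.107]
2 [ 0.0837 -0.8508  0.0003] [ 0.003 -0.107  0.009 -0.107  0.012 -0.106  0.018 -0.105]
3 [ 0.222  -0.8256  0.0003] [ 0.02  -0.105  0.027 -0.104  0.029 -0.103  0.035 -0.101]
4 [ 0.3543 -0.7781  0.0002] [ 0.037 -0.1    0.043 -0.098  0.045 -0.097  0.051 -0.094]
5 [ 0.477  -0.7095  0.0002] [ 0.053 -0.093  0.059 -0.089  0.061 -0.088  0.066 -0.084]
6 [ 0.5868 -0.6218  0.0002] [ 0.068 -0.083  0.073 -0.079  0.074 -0.077  0.079 -0.072]
7 [ 0.6807 -0.5172  0.0001] [ 0.08  -0.071  0.085 -0.066  0.086 -0.064  0.09  -0.058]
8 [ 0.7563 -0.3987  0.    ] [ 0.091 -0.057  0.094 -0.051  0.095 -0.049  0.098 -0.043]
9 [ 0.8114 -0.2694 -0.    ] [ 0.099 -0.041  0.101 -0.035  0.102 -0.033  0.104 -0.026]
```

The dark bands are the inner side walls, so the true top edges are their lower borders: bead (390,345) and rail (386,305). With those points the model agrees to about 0.5 mm. Lowering gently.

>>> move_arm --motion '[{"xyz": [-0.02, 0.02, 0.3], "rotation": [0, 0, 0]}, {"xyz": [0, 0, 0.4], "rotation": [0, 0, 0]}, {"xyz": [0, 0, 0.3], "rotation": [0, 0, 0]}, {"xyz": [0, 0, 0.2], "rotation": [0, 0, 0]}, {"xyz": [0, 0, 0.12], "rotation": [0, 0, 0]}, {"xyz": [0, 0, 0.08], "rotation": [0, 0, 0]}, {"xyz": [0, 0, 0.06], "rotation": [0, 0, 0]}, {"xyz": [0, 0, 0], "rotation": [0, 0, 0]}]'

```text
time: 4.2
eef_pos: [0.5428, -0.258, 0.0637]
ee_rot: [-3.142, 0.0, 0.353]
ft_force: [-1.4, 2.0, 2.6]
grip_width: 0.0001
gripper_force: 1.4
```

Run:
```python
from fit import *
np.set_printoptions(precision=4,suppress=True)
m=vision.camera_model('wrist'); im=vision.snapshot('wrist')
s=state();print(s['time'],s['eef_pos'],s['ft_force'],todelta(bead(.823,.063),s))
cv2.imwrite('pics/w3.png',cv2.resize(im[200:400,200:440,::-1],(720,600),interpolation=cv2.INTER_CUBIC))
```

```text
4.25 [ 0.5429 -0.258   0.0638] [-1.4209  0.9981  4.1896] [-0.0033 -0.008   0.0337]
```

View pics/w3.png

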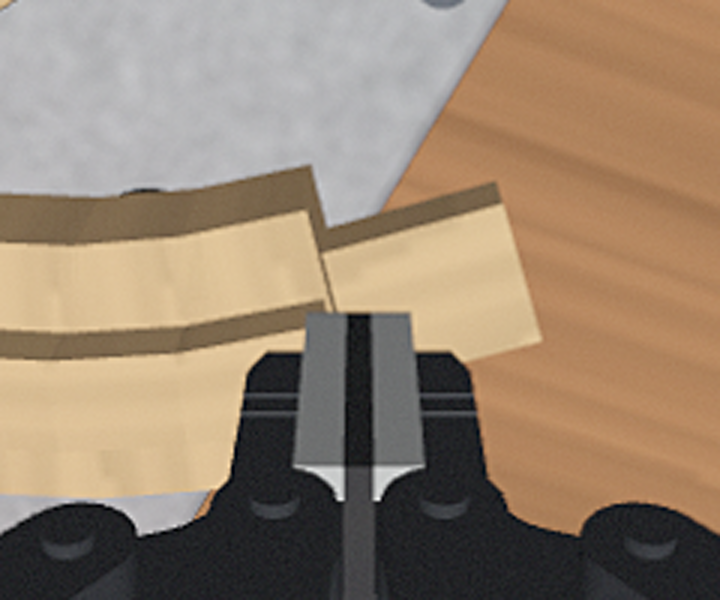

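The tip rests on the bead end, centred about 3 mm beyond it at (358,313), with roughly 3 N on it. I'll check the tip's offset across the bead.

Run:
```python
from fit import *
np.set_printoptions(precision=1,suppress=True)
m=vision.camera_model('wrist');s=state();T=R.from_euler('xyz',s['ee_rot']).as_matrix()
f=lambda P:(proj(m,P)-200)*3
for x in(.011,.007,0,-.011): print(x,f(s['eef_pos']+np.array([[x,-.0075,0],[x,.0075,0]])@T.T).ravel())
dz=np.array([0,0,-.0028])
for r in(.110,.123,.13,.137): print(r,f(place(POSE,np.array([arc(r,a,.066 if r>.12 and r<.14 else .058) for a in(.8,.75,.6)]))+dz).ravel())
```

```text
0.011 [298.8 290.2 414.8 290.2]
0.007 [299.2 317.9 414.3 317.9]
0 [300.1 365.2 413.5 365.3]
-0.011 [301.3 436.8 412.2 436.8]
0.11 [291.3 212.9 252.  222.7 132.4 241.1]
0.123 [318.2 324.2 273.3 335.1 136.8 355.2]
0.13 [333.8 369.3 286.9 380.5 144.6 401. ]
0.137 [349.  413.  300.2 424.5 152.3 445.5]
```

The close view puts the end about 2 mm further along the tangent than modelled, so the tip is about 1 mm past the end. I'll nudge outward 1.5 mm and then start the stroke.

>>> move_arm --motion '[{"xyz": [0.02, 0.06, 0.02], "rotation": [0, 0, 0]}, {"xyz": [-0.038, -0.124, 0], "rotation": [0, 0, 0]}, {"xyz": [-0.036, -0.126, 0], "rotation": [0, 0, 0]}, {"xyz": [-0.033, -0.127, 0], "rotation": [0, 0, 0]}, {"xyz": [-0.031, -0.128, 0], "rotation": [0, 0, 0]}, {"xyz": [-0.028, -0.128, 0], "rotation": [0, 0, 0]}, {"xyz": [-0.026, -0.129, 0], "rotation": [0, 0, 0]}, {"xyz": [-0.024, -0.13, 0], "rotation": [0, 0, 0]}]'

```text
time: 5.05
eef_pos: [0.531, -0.2401, 0.0632]
ee_rot: [3.141, -0.0, 0.353]
ft_force: [1.4, -2.3, 4.3]
grip_width: 0.0002
gripper_force: 1.8
```

>>> move_arm --motion '[{"xyz": [-0.015, -0.106, 0], "rotation": [0, 0, 0]}, {"xyz": [-0.013, -0.106, 0], "rotation": [0, 0, 0]}, {"xyz": [-0.01, -0.107, 0], "rotation": [0, 0, 0]}, {"xyz": [-0.008, -0.107, 0], "rotation": [0, 0, 0]}, {"xyz": [-0.006, -0.107, 0], "rotation": [0, 0, 0]}, {"xyz": [-0.004, -0.107, 0], "rotation": [0, 0, 0]}, {"xyz": [-0.002, -0.107, 0], "rotation": [0, 0, 0]}, {"xyz": [0.001, -0.107, 0], "rotation": [0, 0, 0]}]'

```text
time: 5.85
eef_pos: [0.5222, -0.2205, 0.0631]
ee_rot: [-3.142, 0.0, 0.353]
ft_force: [1.1, -2.3, 3.9]
grip_width: 0.0002
gripper_force: 1.9
```

```bash
cat > chk.py <<'E'
from fit import *
import sys
np.set_printoptions(precision=4,suppress=True)
k=int(sys.argv[1]); a=.823-k*8*1.646/80
s=state();print(s['time'],s['eef_pos'],s['ft_force'],'off',todelta(bead(a,.063),s),s['joint_positions'])
E
python3 chk.py 2
```

```text
5.85 [ 0.5222 -0.2205  0.0631] [ 1.1303 -2.3135  3.9402] off [0.0007 0.0016 0.0026] [ 0.5688  0.3335 -0.2909  1.842   0.1131  0.9822 -0.988 ]
```

>>> move_arm --motion '[{"xyz": [0.003, -0.107, 0], "rotation": [0, 0, 0]}, {"xyz": [0.005, -0.107, 0], "rotation": [0, 0, 0]}, {"xyz": [0.007, -0.107, 0], "rotation": [0, 0, 0]}, {"xyz": [0.009, -0.107, 0], "rotation": [0, 0, 0]}, {"xyz": [0.012, -0.106, 0], "rotation": [0, 0, 0]}, {"xyz": [0.014, -0.106, 0], "rotation": [0, 0, 0]}, {"xyz": [0.016, -0.106, 0], "rotation": [0, 0, 0]}, {"xyz": [0.018, -0.105, 0], "rotation": [0, 0, 0]}]'

```text
time: 6.65
eef_pos: [0.5169, -0.1998, 0.063]
ee_rot: [-3.142, 0.0, 0.353]
ft_force: [0.7, -2.5, 4.0]
grip_width: -0.0
gripper_force: 1.9
```

>>> move_arm --motion '[{"xyz": [0.02, -0.105, 0], "rotation": [0, 0, 0]}, {"xyz": [0.022, -0.105, 0], "rotation": [0, 0, 0]}, {"xyz": [0.025, -0.104, 0], "rotation": [0, 0, 0]}, {"xyz": [0.027, -0.104, 0], "rotation": [0, 0, 0]}, {"xyz": [0.029, -0.103, 0], "rotation": [0, 0, 0]}, {"xyz": [0.031, -0.102, 0], "rotation": [0, 0, 0]}, {"xyz": [0.033, -0.102, 0], "rotation": [0, 0, 0]}, {"xyz": [0.035, -0.101, 0], "rotation": [0, 0, 0]}]'

```text
time: 7.45
eef_pos: [0.515, -0.1785, 0.063]
ee_rot: [-3.142, 0.0, 0.353]
ft_force: [0.6, -2.7, 3.6]
grip_width: -0.0001
gripper_force: 1.9
```

```bash
python3 chk.py 4
python3 - <<'E'
from fit import *
m=vision.camera_model('wrist'); im=vision.snapshot('wrist')
vis=cv2.resize(im[:,:,::-1],(800,600),interpolation=cv2.INTER_CUBIC)
th=np.linspace(-.8,.8,80)
for r_,z,c in((.15,.058,(0,0,255)),(.11,.058,(0,0,255)),(.137,.066,(255,0,0)),(.123,.066,(255,0,0)),(.13,.066,(0,255,0))):
    cv2.polylines(vis,[np.int32(proj(m,place(POSE,np.array([arc(r_,a,z-.003) for a in th])))*1.25+.5)],False,c,1)
cv2.imwrite('pics/w4.png',vis)
E
```

```text
7.45 [ 0.515  -0.1785  0.063 ] [ 0.6257 -2.7356  3.609 ] off [-0.0015  0.0025  0.0017] [ 0.5261  0.2962 -0.3146  1.8935  0.1098  0.9686 -1.056 ]
```

View pics/w4.png

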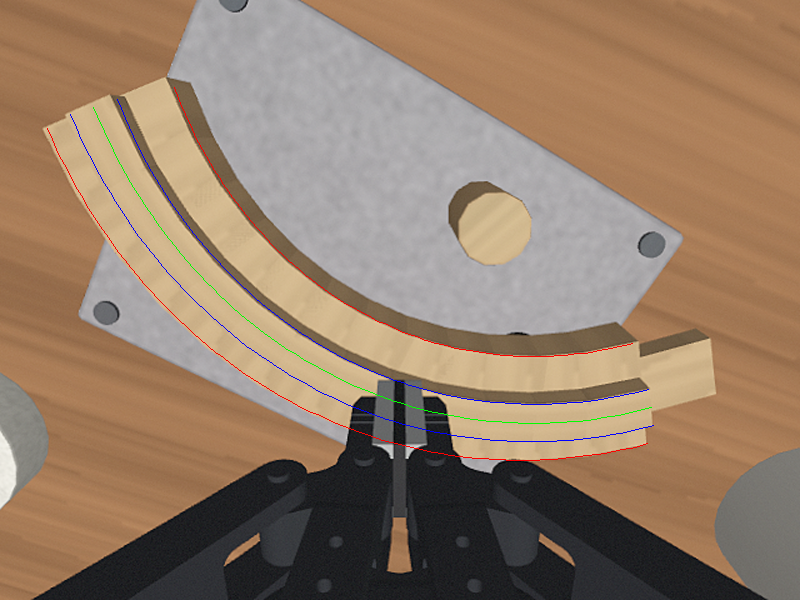

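The overlay matches the bead well. The plain end, at (66,116) to (110,96), lies 1–2 mm past the modelled end, so I'll run a little further.

>>> move_arm --motion '[{"xyz": [0.037, -0.1, 0], "rotation": [0, 0, 0]}, {"xyz": [0.039, -0.1, 0], "rotation": [0, 0, 0]}, {"xyz": [0.041, -0.099, 0], "rotation": [0, 0, 0]}, {"xyz": [0.043, -0.098, 0], "rotation": [0, 0, 0]}, {"xyz": [0.045, -0.097, 0], "rotation": [0, 0, 0]}, {"xyz": [0.047, -0.096, 0], "rotation": [0, 0, 0]}, {"xyz": [0.049, -0.095, 0], "rotation": [0, 0, 0]}, {"xyz": [0.051, -0.094, 0], "rotation": [0, 0, 0]}]'

```text
time: 8.3
eef_pos: [0.5165, -0.1571, 0.063]
ee_rot: [-3.141, 0.0, 0.353]
ft_force: [0.9, -2.5, 4.2]
grip_width: 0.0004
gripper_force: 1.9
```

>>> move_arm --motion '[{"xyz": [0.053, -0.093, 0], "rotation": [0, 0, 0]}, {"xyz": [0.055, -0.092, 0], "rotation": [0, 0, 0]}, {"xyz": [0.057, -0.091, 0], "rotation": [0, 0, 0]}, {"xyz": [0.059, -0.089, 0], "rotation": [0, 0, 0]}, {"xyz": [0.061, -0.088, 0], "rotation": [0, 0, 0]}, {"xyz": [0.062, -0.087, 0], "rotation": [0, 0, 0]}, {"xyz": [0.064, -0.085, 0], "rotation": [0, 0, 0]}, {"xyz": [0.066, -0.084, 0], "rotation": [0, 0, 0]}]'

```text
time: 9.1
eef_pos: [0.5216, -0.1364, 0.0631]
ee_rot: [-3.142, 0.0, 0.353]
ft_force: [-1.1, -1.5, 4.2]
grip_width: -0.0002
gripper_force: 1.9
```

>>> move_arm --motion '[{"xyz": [0.068, -0.083, 0], "rotation": [0, 0, 0]}, {"xyz": [0.07, -0.082, 0], "rotation": [0, 0, 0]}, {"xyz": [0.071, -0.081, 0], "rotation": [0, 0, 0]}, {"xyz": [0.073, -0.079, 0], "rotation": [0, 0, 0]}, {"xyz": [0.074, -0.077, 0], "rotation": [0, 0, 0]}, {"xyz": [0.076, -0.075, 0], "rotation": [0, 0, 0]}, {"xyz": [0.077, -0.074, 0], "rotation": [0, 0, 0]}, {"xyz": [0.079, -0.072, 0], "rotation": [0, 0, 0]}]'

```text
time: 9.9
eef_pos: [0.5301, -0.1168, 0.0631]
ee_rot: [-3.142, 0.0, 0.353]
ft_force: [-0.8, -2.3, 3.5]
grip_width: 0.0001
gripper_force: 1.9
```

>>> move_arm --motion '[{"xyz": [0.08, -0.071, 0], "rotation": [0, 0, 0]}, {"xyz": [0.082, -0.069, 0], "rotation": [0, 0, 0]}, {"xyz": [0.083, -0.068, 0], "rotation": [0, 0, 0]}, {"xyz": [0.085, -0.066, 0], "rotation": [0, 0, 0]}, {"xyz": [0.086, -0.064, 0], "rotation": [0, 0, 0]}, {"xyz": [0.087, -0.062, 0], "rotation": [0, 0, 0]}, {"xyz": [0.089, -0.06, 0], "rotation": [0, 0, 0]}, {"xyz": [0.09, -0.058, 0], "rotation": [0, 0, 0]}]'

```text
time: 10.7
eef_pos: [0.5417, -0.0987, 0.063]
ee_rot: [-3.141, 0.0, 0.353]
ft_force: [-2.1, -2.0, 4.2]
grip_width: -0.0001
gripper_force: 1.9
```

```bash
python3 chk.py 8
```

```text
10.7 [ 0.5417 -0.0987  0.063 ] [-2.1281 -1.9816  4.2414] off [-0.0074  0.0016  0.0012] [ 0.4082  0.3111 -0.3568  1.8784  0.1294  0.9747 -1.2238]
```

>>> move_arm --motion '[{"xyz": [0.087, -0.057, 0], "rotation": [0, 0, 0]}, {"xyz": [0.09, -0.055, 0], "rotation": [0, 0, 0]}, {"xyz": [0.092, -0.053, 0], "rotation": [0, 0, 0]}, {"xyz": [0.094, -0.051, 0], "rotation": [0, 0, 0]}, {"xyz": [0.095, -0.049, 0], "rotation": [0, 0, 0]}, {"xyz": [0.096, -0.047, 0], "rotation": [0, 0, 0]}, {"xyz": [0.097, -0.045, 0], "rotation": [0, 0, 0]}, {"xyz": [0.098, -0.043, 0], "rotation": [0, 0, 0]}]'

```text
time: 11.5
eef_pos: [0.5558, -0.0829, 0.063]
ee_rot: [-3.141, 0.0, 0.353]
ft_force: [-2.3, -1.5, 5.2]
grip_width: -0.0
gripper_force: 1.9
```

>>> move_arm --motion '[{"xyz": [0.099, -0.041, 0], "rotation": [0, 0, 0]}, {"xyz": [0.1, -0.039, 0], "rotation": [0, 0, 0]}, {"xyz": [0.1, -0.037, 0], "rotation": [0, 0, 0]}, {"xyz": [0.101, -0.035, 0], "rotation": [0, 0, 0]}, {"xyz": [0.102, -0.033, 0], "rotation": [0, 0, 0]}, {"xyz": [0.103, -0.03, 0], "rotation": [0, 0, 0]}, {"xyz": [0.103, -0.028, 0], "rotation": [0, 0, 0]}, {"xyz": [0.104, -0.026, 0], "rotation": [0, 0, 0]}]'

```text
time: 12.3
eef_pos: [0.5726, -0.0696, 0.0631]
ee_rot: [-3.141, 0.0, 0.353]
ft_force: [-3.0, -1.5, 4.1]
grip_width: 0.0005
gripper_force: 1.9
```

```bash
python3 chk.py 10
python3 - <<'E'
from fit import *
m=vision.camera_model('wrist'); im=vision.snapshot('wrist');s=state()
print((proj(m,np.array([bead(-.8,.063),bead(-.7,.063),s['eef_pos']]))-[180,200])*3)
cv2.imwrite('pics/w5.png',cv2.resize(im[200:400,180:420,::-1],(720,600),interpolation=cv2.INTER_CUBIC))
E
```

```text
12.3 [ 0.5726 -0.0696  0.0631] [-3.0019 -1.5114  4.0732] off [-0.0027 -0.0003  0.0026] [ 0.3502  0.3599 -0.3646  1.8146  0.1503  0.9942 -1.2932]
[[422.1901937  384.77927033]
 [451.19628374 464.00891082]
 [415.50845684 362.59662881]]
```

View pics/w5.png

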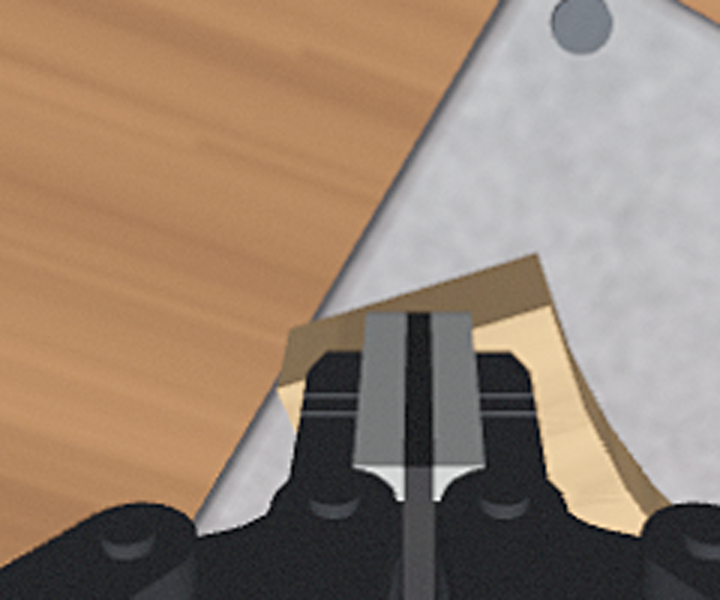

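The rail's plain end corners are at (278,388) and (552,305), so the bead end is near (415,357). The TCP is at about (415,363), roughly 1 mm short. I'll run 3.5 mm more and then lift straight up.

>>> move_arm --motion '[{"xyz": [0.07, -0.015, 0], "rotation": [0, 0, 0]}, {"xyz": [0.07, -0.015, 0], "rotation": [0, 0, 0]}, {"xyz": [0, 0, 0], "rotation": [0, 0, 0]}, {"xyz": [0, 0, -0.06], "rotation": [0, 0, 0]}, {"xyz": [0, 0, -0.08], "rotation": [0, 0, 0]}, {"xyz": [0, 0, -0.2], "rotation": [0, 0, 0]}, {"xyz": [0, 0, -0.5], "rotation": [0, 0, 0]}, {"xyz": [0, 0, -0.8], "rotation": [0, 0, 0]}]'

```text
time: 13.15
eef_pos: [0.5747, -0.0676, 0.1042]
ee_rot: [-3.14, 0.002, 0.353]
ft_force: [-0.1, -1.0, 0.2]
grip_width: -0.0002
gripper_force: 0.0
```

>>> move_arm --motion '[{"xyz": [0, 0, -0.8], "rotation": [0, 0, 0]}, {"xyz": [0, 0, -0.8], "rotation": [0, 0, 0]}, {"xyz": [0, 0, -0.8], "rotation": [0, 0, 0]}, {"xyz": [0, 0, -0.6], "rotation": [0, 0, 0]}, {"xyz": [0, 0, -0.3], "rotation": [0, 0, 0]}, {"xyz": [0, 0, 0], "rotation": [0, 0, 0]}, {"xyz": [0, 0, 0], "rotation": [0, 0, 0]}, {"xyz": [0, 0, 0], "rotation": [0, 0, 0]}]'

```text
time: 13.95
eef_pos: [0.5749, -0.0678, 0.1855]
ee_rot: [-3.141, 0.001, 0.353]
ft_force: [-0.2, -0.0, -0.3]
grip_width: 0.0002
gripper_force: 0.0
```

Run:
```python
from fit import *
im=vision.snapshot('wrist');s=state();print(s['time'],s['eef_pos'],s['ft_force'])
cv2.imwrite('pics/w6.png',im[:,:,::-1])
```

```text
14.0 [ 0.57493658 -0.06779321  0.18556069] [-0.04586105 -0.46282322 -0.24471227]
```

View pics/w6.png

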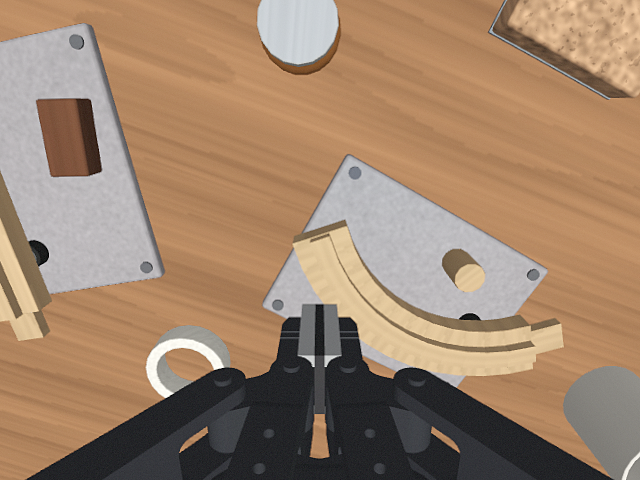

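The hand is clear at z = 0.186. The rail looks back at rest (ends near (320,232) and (535,350)), and the dowel at (463,270) is still standing.

```bash
python3 -c "
from rig import job;print(job.hand_in())"
```

```text
the job is handed in; nothing more can be done
None
```

I stroked the arched rail's bead from the tenon end to the plain end, pressing with about 4 N (about 3 mm of give against the 12 mm stop), then lifted the hand clear and handed the job in at about 14 s; no verdict came back.

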